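Put the root dishes back in the growth box

TASK

The demonstration is over: open the growth box, take the two square seedling dishes off their display easels and stand each one upright, seedlings uppermost, in a free slot of its own, lowered gently until it rests on the slot's floor, not dropped, then shut the cover. Leave the round dish on show on its easel, never lay a square dish down flat, and do not disturb the dish that is already in the box or the bottle, jar and flask around the work.

Things in the scene. Friction and masses are not known exactly. Their poses are not given: they have to be found in the camera images.
- dish_a_centre (a point): square clear dish, cream agar, green seedlings in its upper part, 100 x 100 x 15 mm, 70 to 110 g, on a wire easel, leaning back 0.35 rad from vertical, top edge away from the robot. Point: its centre. Axes: x through the thickness (out of the back, away from the robot), y across, z up the dish to the leaves. Only its upper 40 mm is clear of the wires behind it
- dish_b_centre (a point): square clear dish, cream agar, green seedlings in its upper part, 100 x 100 x 15 mm, 70 to 110 g, on a wire easel, leaning back 0.35 rad from vertical, top edge away from the robot. Point: its centre. Axes: x through the thickness (out of the back, away from the robot), y across, z up the dish to the leaves. Only its upper 40 mm is clear of the wires behind it. Like dish_a
- dish_round_centre (a point): round culture dish, 90 mm across and 15 mm thick, standing on the third easel like the others; it stays there. Point: its centre
- dish_home_centre (a point): square dish like the other two, already standing in slot2 of the growth box; it stays there. Point: its centre
- box: growth box: grey open shell 240 (x) x 126 (y) x 116 mm high, walls 5 mm, fixed to the table; white insert with four parallel slots, lands reaching 58 mm above the table; dishes stand across its long direction. Origin: centre of its underside; x along its long side, away from the robot, y towards the side of the cover's handle, z up
- slot0 (a point): nearest slot of the growth box. Point: middle of its floor, 8 mm above the box's underside. Axes as the box: x across the slot (through a standing dish's thickness), y along it, z up. 18.5 mm wide, 50 mm deep with 5 mm bevelled lips, 116 mm long; slots are 46 mm apart. A dish standing home has its centre 50 mm above this point
- slot1 (a point): second slot of the growth box. Point: middle of its floor, 8 mm above the box's underside. Axes as the box: x across the slot (through a standing dish's thickness), y along it, z up. 18.5 mm wide, 50 mm deep with 5 mm bevelled lips, 116 mm long; slots are 46 mm apart. A dish standing home has its centre 50 mm above this point
- slot2 (a point): third (taken at the start) slot of the growth box. Point: middle of its floor, 8 mm above the box's underside. Axes as the box: x across the slot (through a standing dish's thickness), y along it, z up. 18.5 mm wide, 50 mm deep with 5 mm bevelled lips, 116 mm long; slots are 46 mm apart. A dish standing home has its centre 50 mm above this point
- slot3 (a point): farthest slot of the growth box. Point: middle of its floor, 8 mm above the box's underside. Axes as the box: x across the slot (through a standing dish's thickness), y along it, z up. 18.5 mm wide, 50 mm deep with 5 mm bevelled lips, 116 mm long; slots are 46 mm apart. A dish standing home has its centre 50 mm above this point
- cover (a joint): angle of the clear cover, rad: 0 shut, 1.75 open at its stop, past upright. Hinged along the box's -y rim, 0.25 kg, 240 x 128 x 6 mm. Past about 1.5 it stays open; let go below about 1.2 it sinks shut by itself in one to three seconds (damped hinge)
- cover_handle (a point): middle of the cover's round steel handle bar, 10 mm thick, 100 mm long along the box's x, with 35 mm free below it; 104 mm from the hinge line and 46 mm above it when shut (162 mm above the table). Turns with the cover; axes as the box when shut
- cover_hinge (a point): on the hinge line, middle of the box's -y upper rim, 116 mm above the table; the cover turns about this point's x axis, its handle side rising from +y over the top towards -y. Turns with the cover
- easel_a: steel wire easel, fixed to the table, that carries dish_a: two 6 mm wires 50 mm apart stand behind the dish up to 52 mm along it and turn up 10 mm in front of its lower edge; legs reach 85 mm behind. Origin on the table below the dish's lower edge; x towards the back of the dish, away from the robot, z up
- easel_b: the same kind of easel, carrying dish_b
- easel_c: the same kind of easel, carrying the round dish
- rinse_bottle: teal bottle with white cap, 54 mm across, 150 mm high; not to be disturbed. Origin: centre of its underside
- root_jar: squat jar of dried root, 72 mm across, 85 mm high; not to be disturbed. Origin: centre of its underside
- oil_flask: amber conical flask, 76 mm across, 118 mm high; not to be disturbed. Origin: centre of its underside
Not all that is in view belongs to the job. Leave any red look-alike of the part that bears dish_a_centre alone.

How it is judged (in metres and radians):
On the way, in this order (a step that is already met when the one before it is completed fails the run):
1. the cover is open (value of joint cover above 1.2 rad), for 0.2 s.
2. one square dish stands home in a slot (((x of dish_a_centre in the frame of box between -0.078 and 0.078 m and y of dish_a_centre in the frame of box between -0.012 and 0.012 m and z of dish_a_centre in the frame of box below 0.062 m and angle between dish_a_centre's own z axis and vertical below 0.12 rad and angle between the x axis of dish_a_centre and the x axis of box, either way round below 0.15 rad) or (x of dish_b_centre in the frame of box between -0.078 and 0.078 m and y of dish_b_centre in the frame of box between -0.012 and 0.012 m and z of dish_b_centre in the frame of box below 0.062 m and angle between dish_b_centre's own z axis and vertical below 0.12 rad and angle between the x axis of dish_b_centre and the x axis of box, either way round below 0.15 rad))), for 0.2 s.
3. both square dishes stand home in slots, the cover still open (x of dish_a_centre in the frame of box between -0.078 and 0.078 m and y of dish_a_centre in the frame of box between -0.012 and 0.012 m and z of each of dish_a_centre, dish_b_centre in the frame of box below 0.062 m and angle between each of dish_a_centre, dish_b_centre's own z axis and vertical below 0.12 rad and angle between the x axis of each of dish_a_centre, dish_b_centre and the x axis of box, either way round below 0.15 rad and x of dish_b_centre in the frame of box between -0.078 and 0.078 m and y of dish_b_centre in the frame of box between -0.012 and 0.012 m and value of joint cover above 0.8 rad), for 0.2 s.
At the end, for the whole second after the job is handed in: both square dishes rest on slot floors (within 4 mm), seedlings up, within 0.12 rad of vertical, 0.15 rad square and 12 mm of the slot's middle, at rest; cover shut within 0.04 rad; round dish within 20 mm and the dish already in the box within 15 mm of their starts (x of dish_a_centre in the frame of box between -0.078 and 0.078 m and y of dish_a_centre in the frame of box between -0.012 and 0.012 m and z of each of dish_a_centre, dish_b_centre in the frame of box below 0.062 m and angle between each of dish_a_centre, dish_b_centre's own z axis and vertical below 0.12 rad and angle between the x axis of each of dish_a_centre, dish_b_centre and the x axis of box, either way round below 0.15 rad and x of dish_b_centre in the frame of box between -0.078 and 0.078 m and y of dish_b_centre in the frame of box between -0.012 and 0.012 m and linear speed of each of dish_a, dish_b below 0.02 m/s and value of joint cover below 0.04 rad and distance of dish_round_centre from where it was at the start of the episode below 0.02 m and distance of dish_home_centre from where it was at the start of the episode below 0.015 m); the robot touches nothing.
It fails at once if a square dish is laid down flat (tilted over 1.0 rad) (angle between any of dish_a_centre, dish_b_centre's own z axis and vertical above 1 rad).
It fails at once if a square dish is dropped into its slot (over 0.5 m/s between the lands) ((x of dish_a_centre in the frame of box between -0.09 and 0.09 m and y of dish_a_centre in the frame of box between -0.06 and 0.06 m and z of dish_a_centre in the frame of box below 0.1 m and linear speed of dish_a above 0.5 m/s) or (x of dish_b_centre in the frame of box between -0.09 and 0.09 m and y of dish_b_centre in the frame of box between -0.06 and 0.06 m and z of dish_b_centre in the frame of box below 0.1 m and linear speed of dish_b above 0.5 m/s)).
It fails at once if the round dish is taken or knocked from its easel (distance of dish_round_centre from where it was at the start of the episode above 0.03 m).
It fails at once if the dish already in the box is lifted or displaced (distance of dish_home_centre from where it was at the start of the episode above 0.02 m).
It fails at once if bottle, jar or flask is pushed away or knocked over (distance of any of rinse_bottle, root_jar, oil_flask from where it was at the start of the episode above 0.03 m or angle between any of rinse_bottle, root_jar, oil_flask's own z axis and vertical above 0.5 rad).
It also fails if it takes over 72 s, if anything falls off the work surface, if the arm or the gripper's body presses on something with over 40 N, if the wrist force passes 120 N, or if a joint passes its speed limit or range.

ROBOT

A 7-joint arm with a two-finger parallel gripper is mounted at the origin on the work surface. World frame = base frame: x ahead of the robot, y to its left, z up, the work surface at z = 0. Lengths are in mm, angles in rad, forces in N, time in s.
With the tool pointing down it reaches from about 425 to 950 mm from the base axis. Payload 4.7 kg.
Tool frame: the origin (TCP) lies at the very end of the fingers, on their centre line; the grasp point (between the pads) lies r.tcp_to_grasp behind it (r.tcp_to_grasp is the distance from the TCP to the grasp point, in mm); z points along the fingers, x is the direction in which the jaws open and shut, and the axes are right-handed (so a half turn about z gives the same grasp; the last joint's range is limited). The gripper opens to 85 mm and grips with 20 to 120 N. Pads are 22 mm wide; open, the fingers measure 114 mm over their backs; the gripper's body (76 mm by 85 mm) begins 54 mm behind the grasp point. The pads swing forward as they close: fully open they stand 13 mm farther back than shut.
Start: joints at [-1.232, 0.469, -0.049, 1.532, 0.024, 1.141, -0.082], TCP at [242.666, 629.89, 231.335] pointing down, gripper open.
Joint ranges: [-2.59, 2.59], [-0.33, 1.99], [-1.39, 1.29], [0.1, 2.45], [-1.04, 4.18], [0.21, 1.99], [-2.66, 2.66]. Speed limits (rad/s): [2.57, 2.57, 3.14, 3.14, 3.14, 3.14, 3.14].

INTERFACE

Orientations are given as a 3x3 rotation matrix whose columns are the frame's x, y, z axes.
In Python, from cell import telemetry, cams, order, r gives the robot as it stands. The module is installed in compiled form; this text tells all that it offers.
- The arm moves only by the shell command python3 -m jog 'ROWS' [OPENING] [FORCE]. ROWS is a JSON object of lists of equal length, an entry for each row: "travel": the shift along the tool's x, y, z in m, a list of three; "turn": the turn about the tool's z in degrees. In form: {"travel": [[x, y, z], ...], "turn": [turn, ...]}. A call has 1 to 12 rows; each row is the pose to reach, as a shift and turn from the pose measured when the call began, along the tool's axes at that moment; what a row does not reach only later rows make up. A row lasts 1/8 s, in which the tool goes at most 62.5 mm and 10.7 degrees, less where a joint would pass 70% of its speed; a pose out of reach is approached as far as the arm can. A call with a gripper value outside its range is refused whole. OPENING is the opening, from 0 (shut) to 1 (fully open), set as the call begins (- or left out, the last holds). The fingers move at their own pace and stop on an object; FORCE is the grip in N (left out, the last holds). Time passes only in rows, so rows that repeat a pose let the fingers close. It gives the time, the measured TCP pose, the force and the opening at its end, in the units of the state.
- telemetry.observe(): the state, without advancing time (a new reading comes with each control period).
- cams.read_camera(name): name is "scene" or "top" or "wrist"; returns the picture (480x640x3 uint8, red, green, blue); there is no depth.
- cams.get_calibration(name): a dict with "fov_y" (degrees; the focal length in pixels is half the picture's height over the tangent of half this angle, whatever the lens; pixels are square), "cx", "cy" (the principal point, pixels), "distortion" ([k1, k2, p1, p2, k3] as OpenCV has them; the pictures are not rectified), "world_from_camera" (4x4, takes a point from camera to world coordinates). Camera axes: x right, y down, z forward; pixel columns grow to the right and rows downward; lengths in mm; the calibration is good to about 2 mm. A picture is of the moment at which its call begins: read the wrist's pose just before it. get_calibration takes no time and is no camera call; for the wrist camera it gives the pose at the moment of the call.
- order.sign_off(): hands the job in, once; it reports no verdict.
Trained networks look in the newest picture that a camera, given by its name, has taken for a name from the list of things; names that differ only in an ending like _2 or _b are one class to them, and where a whole thing is asked for, a point or a joint stands for the part that bears it (a point fixed in the world has none). Each returns a list of dicts, best first, with "score" (0 to 1); they miss things now and then, are a little off and sometimes report something else, mostly with a low value. They report only what shows in the picture. A call takes as long as a camera call. They do not tell look-alikes from the thing itself.
- cams.regions_of(thing, camera): "region" (480x640 bool, what is visible of it) and "bbox" ([left, top, right, bottom] in pixels, round what is visible of it).
- cams.place_of(thing, camera): "xy" ([column, row] in pixels: a listed point, or the origin of a listed thing).
The state is a dict: "time": time; "joint_positions": joint angles; "qvel": joint speeds; "joint_torque": joint torques, N m; "position": TCP position; "eef_rot": TCP orientation; "ft_force": force on the tool from outside, world axes, zero at the start; "moment": the same for the moment, N m; "width": finger opening in mm.
Only numpy, scipy, OpenCV 4.12 (cv2) and the standard library are available. Lean on these libraries where they do the work, as an engineer would, in place of code of your own. Each camera call takes 0.05 s, during which the arm holds its last target. There are 200 camera calls.

## Working session

There is one attempt and no reset: what is moved stays moved. The work goes in short steps, Python scripts to look and compute and a shell command to move; the robot and the scene stay as the last step left them, time stands still between calls to the robot, and variables do not carry over. Pictures are saved under pics/ and viewed, about 8 in all and at most 12, crops included, and the job is handed in when it is done.

```bash
ls; mkdir -p pics; cat > h.py <<'E'
import numpy as np, cv2
from cell import telemetry, cams, order, r
np.set_printoptions(precision=4,suppress=True)
def cal(n):
    c=cams.get_calibration(n); f=240/np.tan(np.radians(c["fov_y"])/2)
    return np.array([[f,0,c["cx"]],[0,f,c["cy"]],[0,0,1.]]),np.array(c["distortion"],float),np.array(c["world_from_camera"],float)
def ray(n,px,C=None):
    K,D,T=C or cal(n)
    u=cv2.undistortPoints(np.array([[px]],float),K,D)[0,0]
    d=T[:3,:3]@np.array([u[0],u[1],1]); return T[:3,3],d/np.linalg.norm(d)
def atz(n,px,z,C=None):
    o,d=ray(n,px,C); return o+d*(z-o[2])/d[2]
def proj(n,P,C=None):
    K,D,T=C or cal(n); Ti=np.linalg.inv(T)
    P=np.atleast_2d(P).astype(float)
    return cv2.projectPoints(P@Ti[:3,:3].T+Ti[:3,3],np.zeros(3),np.zeros(3),K,D)[0][:,0]
def tri(rays):
    A=sum(np.eye(3)-np.outer(d,d) for o,d in rays); b=sum((np.eye(3)-np.outer(d,d))@o for o,d in rays)
    p=np.linalg.solve(A,b); return p,max(np.linalg.norm(np.cross(p-o,d)) for o,d in rays)
def snap(n,f):
    im=cams.read_camera(n); cv2.imwrite(f,im[:,:,::-1]); return im
E
python3 - <<'E'
from h import *
a=snap("scene","pics/s1.png");b=snap("top","pics/t1.png");
print(r.tcp_to_grasp, telemetry.observe())
for n in("scene","top"): print(n,cal(n))
for th in "dish_a_centre dish_round_centre dish_home_centre box slot0 slot1 slot2 slot3 cover_handle cover_hinge easel_a rinse_bottle root_jar oil_flask".split():
  for n in("scene","top"):
    print(th,n,[(np.round(x["xy"]).tolist(),round(x["score"],2)) for x in cams.place_of(th,n)][:6])
E
```

```text
pics
18.700000000000003 {'time': 0.1, 'joint_positions': array([-1.2319,  0.4694, -0.0486,  1.5336,  0.0241,  1.141 , -0.0823]), 'qvel': array([ 0.0005, -0.0036, -0.0011, -0.0033,  0.0009, -0.0001, -0.0015]), 'joint_torque': array([  0.001 , -51.1512,  -0.0468, -23.839 ,   0.0108,   0.0044,
         0.    ]), 'position': array([242.4897, 629.3705, 230.35  ]), 'eef_rot': array([[ 0.3595,  0.9331, -0.0006],
       [ 0.9331, -0.3595, -0.0017],
       [-0.0018,  0.0001, -1.    ]]), 'ft_force': array([-0.5367,  0.2289, -0.4174]), 'moment': array([-0.0103,  0.0342,  0.0237]), 'width': 85.73776101072845}
scene (array([[550.5627,   0.    , 320.3378],
       [  0.    , 550.5627, 228.7811],
       [  0.    ,   0.    ,   1.    ]]), array([-0.1013,  0.    ,  0.    ,  0.    ,  0.    ]), array([[   0.7728,    0.5172,   -0.3678, 1042.3037],
       [   0.6346,   -0.6226,    0.4579, -490.9899],
       [   0.0078,   -0.5873,   -0.8093, 1117.2465],
       [   0.    ,    0.    ,    0.    ,    1.    ]]))
top (array([[560.1154,   0.    , 326.6703],
       [  0.    , 560.1154, 238.7836],
       [  0.    , 
[... 864 characters left out ...]
 scene [([296.0, 247.0], 0.22)]
slot3 top []
cover_handle scene [([209.0, 285.0], 0.78), ([372.0, 162.0], 0.4)]
cover_handle top [([461.0, 263.0], 0.87)]
cover_hinge scene [([180.0, 331.0], 0.79)]
cover_hinge top [([504.0, 259.0], 0.65)]
easel_a scene [([298.0, 247.0], 0.92), ([319.0, 199.0], 0.72), ([364.0, 172.0], 0.69)]
easel_a top [([195.0, 275.0], 0.89), ([259.0, 280.0], 0.84), ([325.0, 268.0], 0.58), ([236.0, 169.0], 0.56)]
rinse_bottle scene [([360.0, 322.0], 0.6)]
rinse_bottle top [([355.0, 155.0], 0.77)]
root_jar scene [([416.0, 245.0], 0.79)]
root_jar top [([238.0, 171.0], 0.63)]
oil_flask scene [([396.0, 279.0], 0.64)]
oil_flask top [([288.0, 162.0], 0.79), ([192.0, 272.0], 0.52)]
```

View pics/s1.png

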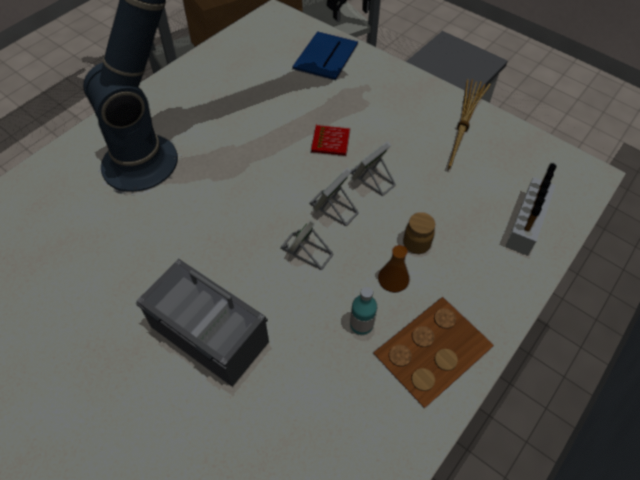

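View pics/t1.png

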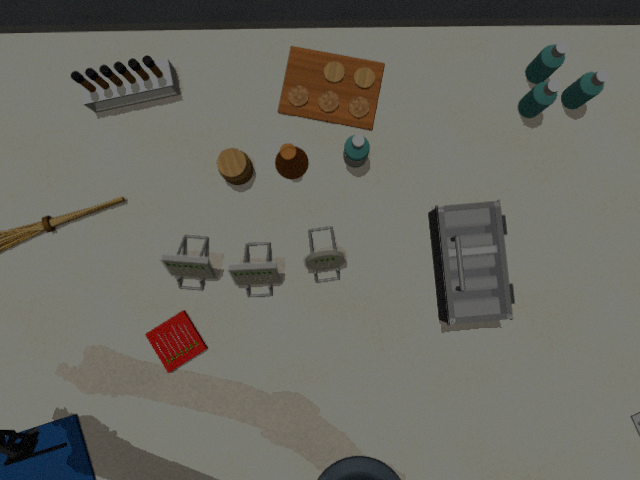

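The scene picture shows the grey box with its clear cover and handle (near 208,300), the three easels (298,247), (330,195), (372,165) and the jar, flask and bottle behind them. The top picture shows the same easels at (325,260) round, (257,272) and (192,265), with the box at (470,262) and the red look-alike lying flat at (176,341). Now I'll work out coarse positions.

```bash
python3 - <<'E'
from h import *
P={"box":((206,334),(461,262)),"handle":((209,285),(461,263)),"hinge":((180,331),(504,259)),"bottle":((360,322),(355,155)),"round":((301,234),(322,260)),"dishA":((372,162),(186,266)),"dishB":((328,192),(254,273)),
"easA":((364,172),(195,275)),"easB":((319,199),(259,280)),"easC":((298,247),(325,268))}
for k,(s,t) in P.items():
    print(k,*tri([ray("scene",s),ray("top",t)]), [atz("top",t,z)[:2] for z in (0,116,162)])
# box rim corners in top view, z=116
for p in ((440,206),(499,201),(511,319),(448,325)): print(p,atz("top",p,116))
for n in ("box","slot2","cover_handle","dish_a_centre"):
  for c in("top","scene"):
    for q in cams.regions_of(n,c)[:5]: print(n,c,np.round(q["bbox"]),round(q["score"],2),q["region"].sum(), cv2.minAreaRect(np.argwhere(q["region"])[:,::-1].astype(np.float32)))
E
python3 - <<'E'
import cv2,numpy as np
t=cv2.imread('pics/t1.png');s=cv2.imread('pics/s1.png')
g=lambda x:np.clip(x.astype(float)*1.5,0,255).astype(np.uint8)
a=cv2.resize(g(t[225:300,155:355]),None,fx=4,fy=4,interpolation=cv2.INTER_CUBIC)
b=cv2.resize(g(s[138:213,300:400]),None,fx=4,fy=4,interpolation=cv2.INTER_CUBIC)
c=cv2.resize(g(t[195:335,425:525]),None,fx=2.14,fy=2.14)[:300,:400]
c=cv2.copyMakeBorder(c,0,300-c.shape[0],0,400-c.shape[1],cv2.BORDER_CONSTANT)
cv2.imwrite('pics/c1.png',np.vstack([a,np.hstack([b,c])]))
E
```

```text
box [ 526.0859 -240.539     1.253 ] 4.040621892656027 [array([ 528.8273, -237.7709]), array([ 526.1152, -210.5218]), array([ 525.0398, -199.7161])]
handle [ 523.4003 -199.9366  159.6367] 0.37668017255053093 [array([ 526.5918, -237.7111]), array([ 524.0866, -210.4675]), array([ 523.0931, -199.664 ])]
hinge [ 531.411  -298.0419  115.6399] 0.30857121651520864 [array([ 534.426 , -334.3537]), array([ 531.196 , -298.1694]), array([ 529.9151, -283.8205])]
bottle [770.4432  -4.7793  10.2407] 1.6750363235526242 [array([773.931 ,  -4.1379]), array([748.5437,   1.4971]), array([738.4763,   3.7317])]
round [534.0972  71.3298  52.7804] 1.6106725423891906 [array([536.8137,  73.1517]), array([533.3628,  71.6364]), array([531.9943,  71.0355])]
dishA [525.7416 364.6087  53.8964] 0.28787613279717966 [array([526.7016, 378.2199]), array([524.1862, 348.4819]), array([523.1887, 336.6892])]
dishB [505.3083 214.5184  54.7085] 5.178247718419678 [array([509.4199, 225.5636]), array([508.5033, 209.9483]), array([508.1398, 203.756 ])]
easA [507.4828 357.2062   7.6206] 1.6208140168001286 [array([506.3499, 357.885
[... 1718 characters left out ...]
63 6888 ((199.86270141601562, 310.232666015625), (114.24070739746094, 69.02826690673828), 36.25383758544922)
dish_a_centre top [144. 312. 207. 374.] 0.73 2179 ((175.6383819580078, 340.9145202636719), (46.969051361083984, 48.27027130126953), 58.29857635498047)
dish_a_centre top [158. 251. 216. 278.] 0.56 1175 ((186.95518493652344, 266.0379333496094), (57.71661376953125, 23.6679630279541), 4.763641834259033)
dish_a_centre scene [308. 127. 351. 155.] 0.86 964 ((330.00347900390625, 139.9586181640625), (36.8721923828125, 27.32196617126465), 4.763641834259033)
dish_a_centre scene [352. 142. 391. 182.] 0.85 476 ((369.5000305175781, 160.50001525878906), (12.727920532226562, 52.32590103149414), 45.0)
```

View pics/c1.png

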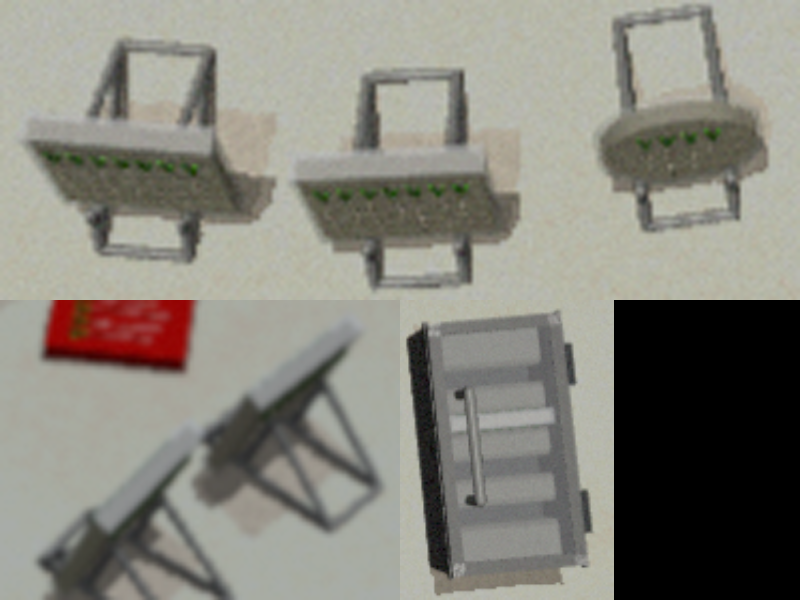

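The crop shows the two square dishes (left: a, middle: b) with seedlings near their top edges and their top faces clear, the round dish on the right easel, and the box with its handle bar at top-view (456,237)–(463,291). Next I'll fit the poses to these corners.

```bash
cat > fit.py <<'E'
from h import *
from scipy.optimize import least_squares
def R(y,l=0):
    c,s=np.cos(y),np.sin(y); Z=np.array([[c,-s,0],[s,c,0],[0,0,1]])
    c,s=np.cos(l),np.sin(l); return Z@np.array([[c,0,s],[0,1,0],[-s,0,c]])
def fit(obs,x0,lean,fz=None):
    # obs: list of (cam calibration, local pts, pixels)
    def f(v):
        z=v[3] if fz is None else fz
        return np.concatenate([(proj(None,np.array(L)@R(v[2],lean).T+[v[0],v[1],z],C)-np.array(p)).ravel() for C,L,p in obs])
    s=least_squares(f,x0,loss="soft_l1"); return s.x,np.sqrt(np.mean(f(s.x)**2)),f(s.x)
E
python3 - <<'E'
from fit import *
T,S=cal("top"),cal("scene")
L=[(7.5,50,50),(7.5,-50,50),(-7.5,-50,50),(-7.5,50,50)]
t=lambda a:np.array(a)/4+[155,225]; s=lambda a:np.array(a)/4+[300,138]
A=[(T,L,t([(32,120),(212,130),(215,152),(28,143)])),(S,L,s([(362,30),(257,110),(243,95),(348,20)]))]
B=[(T,L,t([(297,157),(483,150),(488,175),(297,183)])),(S,L,s([(203,137),(107,232),(92,215),(190,127)]))]
for n,o,x in(("A",A,[525,365,0,55]),("B",B,[505,215,0,55])): v,e,_=fit(o,x,.35); print(n,v,e)
c=lambda a:np.array(a)/2.14+[425,195]
W=[(120,64,122),(120,-64,122),(-120,-64,122),(-120,64,122)]
H=[(50,41,162),(-50,41,162)]
v,e,rr=fit([(T,W,c([(27,25),(157,13),(188,262),(55,275)])),(T,H,c([(67,90),(81,205)])),(S,[(0,41,162),(0,-63,116)],[(209,285),(180,331)])],[526,-238,.06,0],0)
print(v,e,rr)
b=v; p=telemetry.observe()
h=R(b[2])@[0,41,162]+[b[0],b[1],0]; print("handle",h)
M=p["eef_rot"]; print("delta tool", M.T@(h+[0,0,100]-p["position"]), "turn to tool x along box y(deg):")
yb=R(b[2])[:,1]; l=M.T@yb; a=np.degrees(np.arctan2(l[1],l[0])); print(a,p["joint_positions"])
E
```

```text
A [522.2843 355.3769  -0.0788  55.5353] 0.9525449237470909
B [505.4783 215.047    0.0251  55.9873] 0.9430738121174257
[ 526.0018 -238.3638    0.0899   -4.735 ] 0.9070374928947496 [-0.8226 -0.138   0.587  -0.7994  0.457   0.4655 -0.3871  0.9027  0.0836
  1.0419 -0.5269 -1.8126  0.4839 -0.4966 -0.7604  2.0926]
handle [ 522.3224 -197.5292  162.    ]
delta tool [-671.5571  558.4193  -30.7182] turn to tool x along box y(deg):
-26.218923026211748 [-1.2319  0.4686 -0.0486  1.5325  0.0241  1.141  -0.0823]
```

```bash
python3 -m jog '{"travel":[[-0.05,0.055,-0.01],[-0.09,0.1,-0.02],[-0.13,0.145,-0.03],[-0.175,0.19,-0.03],[-0.22,0.24,-0.03],[-0.265,0.29,-0.03],[-0.31,0.34,-0.03],[-0.36,0.37,-0.03],[-0.41,0.4,-0.03],[-0.46,0.43,-0.03],[-0.51,0.46,-0.03],[-0.56,0.49,-0.03]],"turn":[0,0,-5,-10,-15,-20,-26.2,-26.2,-26.2,-26.2,-26.2,-26.2]}' 0.45
python3 - <<'E'
from h import *
p=telemetry.observe();print(p["time"],p["position"],p["eef_rot"],p["joint_positions"])
h=np.array([522.3,-197.5,262]);print(p["eef_rot"].T@(h-p["position"]))
E
```

```text
time: 3.4
position: [498.2, -67.7, 261.8]
eef_rot: [[-0.09, 0.996, 0.001], [0.996, 0.09, 0.0], [0.0, 0.001, -1.0]]
ft_force: [1.9, 0.7, -0.3]
width: 38.5
3.4 [498.2279 -67.6971 261.7556] [[-0.0897  0.996   0.0013]
 [ 0.996   0.0897  0.0004]
 [ 0.0003  0.0014 -1.    ]] [-0.2352  0.1547  0.3254  1.9113 -0.0563  1.083   1.7735]
[-131.439    12.3307   -0.2618]
```

```bash
python3 -m jog '{"travel":[[-0.05,0.005,0],[-0.1,0.01,0],[-0.131,0.012,0],[-0.131,0.012,0],[-0.131,0.012,0]],"turn":[0,0,0,0,0]}' 
python3 - <<'E'
from h import *
p=telemetry.observe();print(p["time"],p["position"]);C=cal("wrist");snap("wrist","pics/w1.png");print(C)
for th in ("cover_handle","cover_hinge","box","dish_home_centre"): print(th,[(x["xy"],x["score"]) for x in cams.place_of(th,"wrist")])
b=np.array([526,-238.4,0])
from fit import R
print(proj("wrist",np.array([(50,41,162),(-50,41,162),(0,41,162)])@R(.09).T+b,C))
E
```

```text
time: 4.03
position: [522.0, -196.1, 261.6]
eef_rot: [[-0.091, 0.996, 0.001], [0.996, 0.091, 0.001], [0.001, 0.001, -1.0]]
ft_force: [-0.3, 0.6, 0.8]
width: 38.6
4.025 [ 521.9861 -196.0797  261.6089]
(array([[388.9827,   0.    , 318.7308],
       [  0.    , 388.9827, 241.1025],
       [  0.    ,   0.    ,   1.    ]]), array([0.0003, 0.    , 0.    , 0.    , 0.    ]), array([[  -0.0912,    0.9581,    0.2717,  453.4677],
       [   0.9958,    0.0875,    0.0255, -203.2417],
       [   0.0006,    0.2729,   -0.9621,  404.5268],
       [   0.    ,    0.    ,    0.    ,    1.    ]]))
cover_handle []
cover_hinge [([184.9, 223.1], 0.9)]
box [([279.6, 197.9], 0.84)]
dish_home_centre [([278.9, 196.7], 0.61)]
[[317.4915 311.9063]
 [317.5612 163.1167]
 [317.5245 241.5364]]
```

View pics/w1.png

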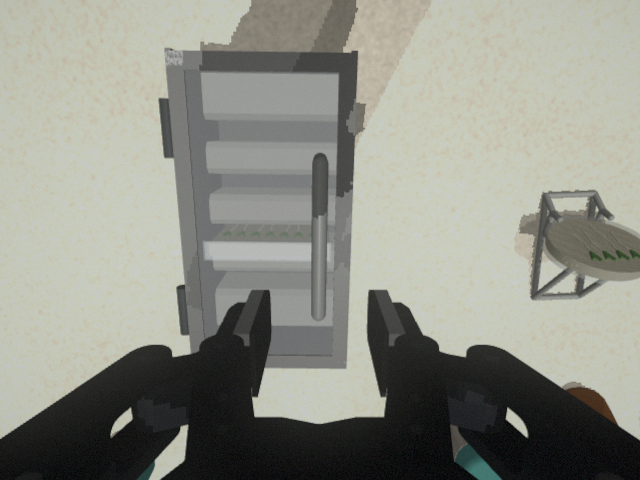

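The wrist view shows the handle bar running vertically from (319,156) to (318,317). It is centred between the fingers and parallel to the tool's y, as predicted, so I'll go down and grip it.

```bash
python3 -m jog '{"travel":[[-0.001,0,0.04],[-0.001,0,0.08],[-0.001,0,0.11],[-0.001,0,0.118],[-0.001,0,0.118]],"turn":[0,0,0,0,0]}'; python3 -m jog '{"travel":[[0,0,0],[0,0,0],[0,0,0],[0,0,0]],"turn":[0,0,0,0]}' 0 30
python3 - <<'E'
import numpy as np
a0=np.arctan2(46,104);rr=np.hypot(46,104)
for t in np.linspace(0,1.68,13): print(round(t,2),np.round(rr*np.array([np.cos(a0+t)-np.cos(a0),np.sin(a0+t)-np.sin(a0)]),1))
E
```

```text
time: 4.9
position: [522.7, -196.7, 144.2]
eef_rot: [[-0.092, 0.996, 0.002], [0.996, 0.092, 0.001], [0.001, 0.002, -1.0]]
ft_force: [0.2, -0.1, -0.1]
width: 38.0
time: 5.4
position: [523.6, -195.7, 145.6]
eef_rot: [[-0.092, 0.996, 0.004], [0.996, 0.092, 0.002], [0.002, 0.004, -1.0]]
ft_force: [-1.2, 3.4, 5.9]
width: 9.0
0.0 [0. 0.]
0.14 [-7.4 14.1]
0.28 [-16.8  26.9]
0.42 [-27.8  38.4]
0.56 [-40.3  48.2]
0.7 [-54.1  56.2]
0.84 [-68.8  62.1]
0.98 [-84.3  66. ]
1.12 [-100.1   67.7]
1.26 [-116.    67.1]
1.4 [-131.7   64.3]
1.54 [-146.8   59.4]
1.68 [-161.1   52.4]
```

```bash
python3 -m jog '{"travel":[[-0.007,0,-0.014],[-0.017,0,-0.027],[-0.028,0,-0.038],[-0.040,0,-0.048],[-0.054,0,-0.056],[-0.069,0,-0.062],[-0.084,0,-0.066],[-0.100,0,-0.068],[-0.116,0,-0.067],[-0.132,0,-0.064],[-0.147,0,-0.059],[-0.160,0,-0.053]],"turn":[0,0,0,0,0,0,0,0,0,0,0,0]}'; python3 -m jog '{"travel":[[-0.006,0,0.004],[-0.006,0,0.004]],"turn":[0,0]}'
python3 - <<'E'
from h import *
a=snap("scene","pics/s2.png");b=snap("wrist","pics/w2.png")
cv2.imwrite("pics/c2.png",np.hstack([cv2.resize(a[200:400,80:300],(400,364)),cv2.resize(b,(400,364))])[:,:,::-1])
E
```

```text
time: 6.9
position: [536.7, -357.0, 197.4]
eef_rot: [[-0.091, 0.996, 0.001], [0.996, 0.091, 0.002], [0.002, 0.001, -1.0]]
ft_force: [-4.6, -1.1, 2.3]
width: 8.7
time: 7.15
position: [537.2, -363.0, 193.7]
eef_rot: [[-0.09, 0.996, 0.001], [0.996, 0.09, 0.004], [0.004, 0.001, -1.0]]
ft_force: [-5.3, 1.0, 6.1]
width: 9.0
```

View pics/c2.png

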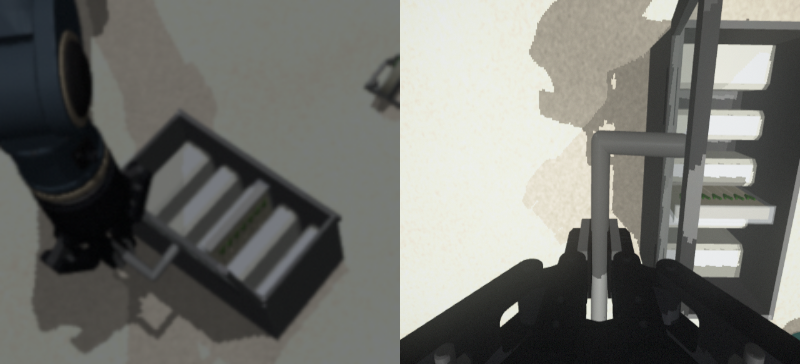

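The picture shows the cover standing open past upright and the insert clear: the home dish (seedlings) is in the third slot, and three slots are free. I'll release the bar with a narrow opening, lift, and travel to dish b.

```bash
python3 -m jog '{"travel":[[0,0,0],[0,0,0],[0,0,0],[0,0,-0.04],[0,0,-0.09],[0.03,0,-0.11],[0.09,0.002,-0.11],[0.15,0.004,-0.11],[0.21,0.006,-0.11],[0.27,0.008,-0.11],[0.33,0.01,-0.11],[0.39,0.015,-0.1]],"turn":[0,0,0,0,0,0,10,20,30,40,50,60]}' 0.28
python3 - <<'E'
from h import *
p=telemetry.observe();print(p["time"],p["joint_positions"],p["eef_rot"].T@(np.array([507,215,210])-p["position"]),np.degrees(np.arctan2(p["eef_rot"][1,0],p["eef_rot"][0,0])))
snap("scene","pics/s3.png")
for th in("cover_handle","cover"): print([(q["xy"],q["score"]) for q in cams.place_of(th,"scene")])
E
```

```text
time: 8.75
position: [517.4, 5.5, 297.6]
eef_rot: [[0.789, 0.614, 0.002], [0.614, -0.789, 0.003], [0.003, -0.002, -1.0]]
ft_force: [0.3, 1.1, 0.1]
width: 24.1
8.75 [-0.4621  0.152   0.4249  1.8356 -0.0715  1.1665  0.6476] [ 120.1105 -171.6553   88.2574] 37.872954637530675
[([142.2, 336.3], 0.72), ([362.8, 176.1], 0.64)]Traceback (most recent call last):
  File "<stdin>", line 4, in <module>
ValueError: it knows: box, cover_handle, cover_hinge, dish_a_centre, dish_b_centre, dish_home_centre, dish_round_centre, easel, oil_flask, rinse_bottle, root_jar, slot
```

```bash
python3 -m jog '{"travel":[[0.033,-0.047,0],[0.065,-0.095,0.01],[0.098,-0.14,0.03],[0.12,-0.172,0.07],[0.12,-0.172,0.088],[0.12,-0.172,0.088],[0.12,-0.172,0.088]],"turn":[9,18,27,36,36.5,36.5,36.5]}' 1 30
python3 - <<'E'
from fit import *
p=telemetry.observe();print(p["time"],p["joint_positions"]);C=cal("wrist");print(C[2])
snap("wrist","pics/w3.png")
for th in ("dish_b_centre","easel"): print(th,[(x["xy"],x["score"]) for x in cams.place_of(th,"wrist")])
L=[(7.5,50,50),(7.5,-50,50),(-7.5,-50,50),(-7.5,50,50),(0,0,0),(-7.5,50,-50),(-7.5,-50,-50)]
print(proj("wrist",np.array(L)@R(.025,.35).T+[505.5,215,56],C))
print(proj("wrist",np.array(L)@R(-.079,.35).T+[522.3,355.4,56],C))
E
```

```text
time: 9.72
position: [503.1, 220.6, 209.9]
eef_rot: [[0.999, 0.039, -0.001], [0.039, -0.999, 0.006], [-0.001, -0.006, -1.0]]
ft_force: [0.8, -0.2, -0.1]
width: 85.3
9.725 [-0.7682  0.2897  0.3469  1.877  -0.1231  0.9933 -0.3288]
[[  0.9992   0.0379   0.0096 500.8447]
 [  0.0391  -0.9631  -0.2662 287.7492]
 [ -0.0008   0.2664  -0.9639 353.2788]
 [  0.       0.       0.       1.    ]]
dish_b_centre [([322.5, 230.0], 0.82)]
easel [([331.9, 357.1], 0.71)]
[[360.6092 171.104 ]
 [354.5965 313.4097]
 [335.0682 316.4254]
 [339.0798 171.5429]
 [321.3369 229.7337]
 [293.9098 160.7308]
 [294.2243 270.2103]]
[[417.5156 -81.165 ]
 [387.5064 109.6155]
 [365.8709 106.2085]
 [393.902  -89.948 ]
 [353.9374  33.3353]
 [326.8697 -28.1769]
 [312.0624 108.7445]]
```

View pics/w3.png

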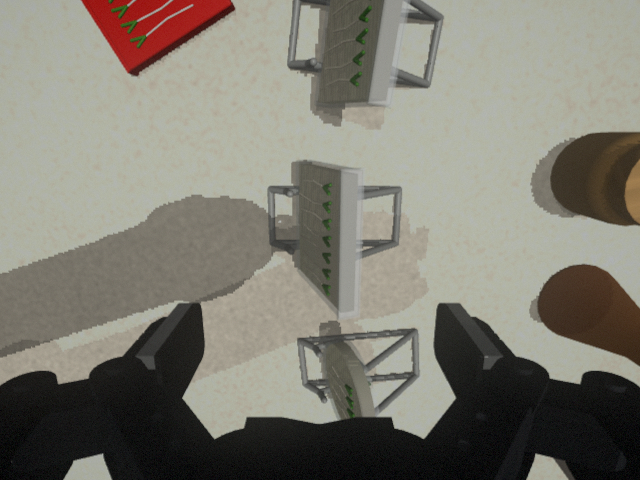

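The wrist view shows dish b's top face at (360,167)–(356,317), within about 4 px of the fit, dish a's lower corner at (388,105) also as fitted, and the round dish below. I'll lower around b and stand it up with the rear finger.

```bash
python3 -m jog '{"travel":[[0.005,0.005,0.04],[0.005,0.005,0.08],[0.005,0.005,0.115],[0.005,0.005,0.136],[0.005,0.005,0.136],[-0.003,0.005,0.136],[-0.012,0.005,0.136],[-0.012,0.005,0.136]],"turn":[0.8,0.8,0.8,0.8,0.8,0.8,0.8,0.8]}'; python3 -m jog '{"travel":[[0,0,0],[0,0,0]],"turn":[0,0]}' 0.5 20;  python3 -m jog '{"travel":[[0,0,0],[0,0,0],[0,0,0],[0,0,0]],"turn":[0,0,0,0]}' 0 25
```

```text
time: 10.88
position: [490.6, 216.6, 75.1]
eef_rot: [[1.0, 0.025, 0.0], [0.025, -1.0, 0.008], [0.0, -0.008, -1.0]]
ft_force: [1.0, -1.2, -0.0]
width: 85.4
time: 11.12
position: [491.1, 216.7, 75.6]
eef_rot: [[1.0, 0.025, 0.001], [0.025, -1.0, 0.008], [0.001, -0.008, -1.0]]
ft_force: [-0.4, 0.1, -1.1]
width: 51.8
time: 11.62
position: [491.1, 216.7, 75.5]
eef_rot: [[1.0, 0.025, 0.001], [0.025, -1.0, 0.008], [0.001, -0.008, -1.0]]
ft_force: [-0.1, -0.3, 0.2]
width: 14.8
```

```bash
python3 - <<'E'
from h import *
a=snap("scene","pics/s4.png");b=snap("wrist","pics/w4.png")
cv2.imwrite("pics/c4.png",np.hstack([cv2.resize(a[110:260,240:440],(400,300)),cv2.resize(b,(400,300))])[:,:,::-1])
E
```

```text
(no output)
```

View pics/c4.png

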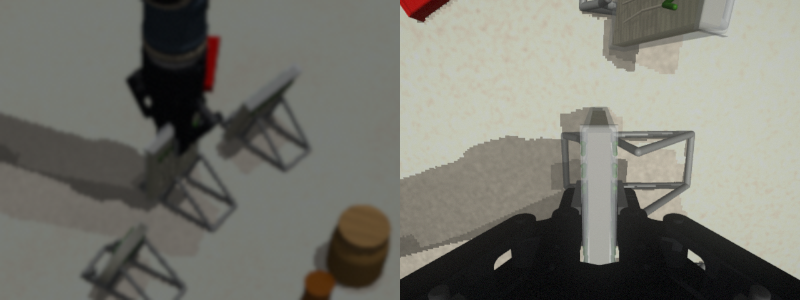

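The dish is now upright between the pads (width 14.8 mm) and still square to the tool. I'll lift it straight up and carry it over slot3.

```bash
python3 -m jog '{"travel":[[0,0,-0.02],[0,0,-0.06],[0,0,-0.11],[0,0.02,-0.14],[0.01,0.06,-0.14],[0.02,0.11,-0.14],[0.03,0.16,-0.14],[0.045,0.21,-0.14],[0.06,0.26,-0.14],[0.07,0.31,-0.14],[0.08,0.36,-0.14],[0.09,0.41,-0.14]],"turn":[0,0,0,0,0,0,0,-1,-2,-3,-3.7,-3.7]}' 0 40
python3 - <<'E'
from h import *
p=telemetry.observe();print(p["time"],p["joint_positions"],p["eef_rot"].T@(np.array([594.7,-230.6,212])-p["position"]),np.degrees(np.arctan2(p["eef_rot"][1,0],p["eef_rot"][0,0])))
E
```

```text
time: 13.22
position: [591.2, -193.3, 211.8]
eef_rot: [[0.996, 0.09, 0.0], [0.09, -0.996, 0.009], [0.001, -0.009, -1.0]]
ft_force: [0.5, 1.0, -0.8]
width: 14.3
13.225 [-0.1181  0.4282  0.5061  1.7107 -0.2415  1.0664  0.558 ] [ 0.1764 37.4413 -0.4774] 5.156716462615272
```

```bash
python3 -m jog '{"travel":[[0,0.025,0],[0,0.037,0],[0,0.037,0],[0,0.037,0]],"turn":[0,0,0,0]}'
python3 - <<'E'
from fit import *
p=telemetry.observe();print(p["time"],p["position"]);C=cal("wrist")
im=snap("wrist","pics/w5.png")
b=np.array([526,-238.4,0]);
# predicted land edges & rim
pts=[]
for x in(-69,-23,23,69):
    for s in(-9.25-3,9.25+3): pts+= [(x+s,-55,57),(x+s,55,57)]
q=proj("wrist",np.array(pts)@R(.09).T+b,C)
rim=[(120,63,116),(120,-63,116),(-120,-63,116),(-120,63,116)]
qr=proj("wrist",np.array(rim)@R(.09).T+b,C)
o=im[:,:,::-1].copy()
for i in range(0,len(q),2): cv2.line(o,*[tuple(int(v) for v in np.clip(k,-2000,2000)) for k in(q[i],q[i+1])],(0,0,255),1)
cv2.polylines(o,[qr.astype(int)],True,(0,255,0),1)
cv2.imwrite("pics/w5o.png",o)
E
```

```text
time: 13.72
position: [594.7, -228.1, 211.3]
eef_rot: [[0.996, 0.092, -0.0], [0.092, -0.996, 0.01], [0.001, -0.01, -1.0]]
ft_force: [-0.4, 0.1, -1.6]
width: 14.9
13.725 [ 594.7062 -228.0927  211.284 ]
```

View pics/w5o.png

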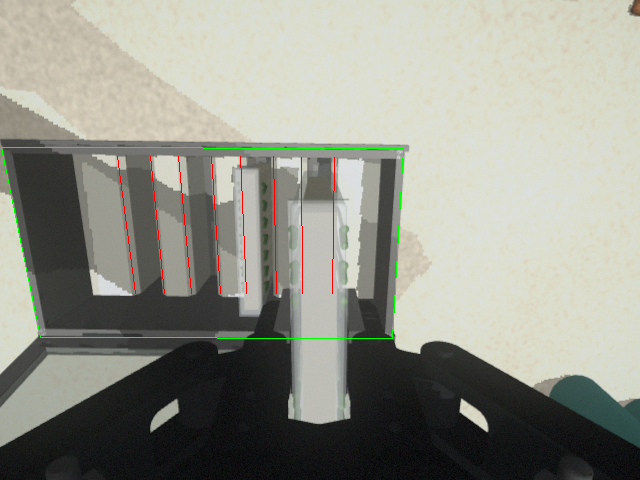

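The overlay shows the predicted box rim and slot lines lying on the real ones, and the held dish sits over slot3 (dark strip at columns 300–335). I'll lower it.

```bash
python3 -m jog '{"travel":[[0,0.001,0.02],[0,0.0025,0.045],[0,0.0025,0.065],[0,0.0025,0.08],[0,0.0025,0.08]],"turn":[0,0,0,0,0]}'; python3 -m jog '{"travel":[[0,0,0.004],[0,0,0.009],[0,0,0.014],[0,0,0.019],[0,0,0.024],[0,0,0.029],[0,0,0.029]],"turn":[0,0,0,0,0,0,0]}'
```

```text
time: 14.4
position: [594.2, -229.2, 129.8]
eef_rot: [[0.996, 0.093, -0.003], [0.093, -0.996, 0.011], [-0.002, -0.011, -1.0]]
ft_force: [-0.3, -0.8, -1.5]
width: 15.0
time: 15.28
position: [594.0, -228.8, 100.3]
eef_rot: [[0.996, 0.093, -0.003], [0.093, -0.996, 0.011], [-0.002, -0.011, -1.0]]
ft_force: [-0.4, -0.2, -1.6]
width: 14.7
```

```bash
python3 -m jog '{"travel":[[0,0.001,0.005],[0,0.001,0.010],[0,0.001,0.015],[0,0.001,0.019],[0,0.001,0.022],[0,0.001,0.024],[0,0.001,0.024]],"turn":[0,0,0,0,0,0,0]}'; python3 -m jog '{"travel":[[0,0,0.002],[0,0,0.004],[0,0,0.004]],"turn":[0,0,0]}'
```

```text
time: 16.15
position: [594.0, -229.5, 76.2]
eef_rot: [[0.996, 0.093, -0.003], [0.093, -0.996, 0.011], [-0.002, -0.011, -1.0]]
ft_force: [0.6, 1.1, -1.1]
width: 14.6
time: 16.52
position: [594.0, -229.4, 72.1]
eef_rot: [[0.996, 0.093, -0.004], [0.093, -0.996, 0.011], [-0.002, -0.011, -1.0]]
ft_force: [-0.5, -0.4, -1.3]
width: 14.4
```

```bash
python3 -m jog '{"travel":[[0,0,0.002],[0,0,0.003],[0,0,0.003]],"turn":[0,0,0]}';python3 -m jog '{"travel":[[0,0,0.002],[0,0,0.003],[0,0,0.003]],"turn":[0,0,0]}'
```

```text
time: 16.9
position: [594.0, -229.4, 69.0]
eef_rot: [[0.996, 0.093, -0.004], [0.093, -0.996, 0.011], [-0.003, -0.011, -1.0]]
ft_force: [-0.2, 0.6, -1.2]
width: 14.6
time: 17.27
position: [594.0, -229.2, 65.9]
eef_rot: [[0.996, 0.093, -0.004], [0.093, -0.996, 0.011], [-0.003, -0.011, -1.0]]
ft_force: [1.0, -0.6, -1.9]
width: 14.7
```

```bash
python3 -m jog '{"travel":[[0,0,0.0015],[0,0,0.003],[0,0,0.003]],"turn":[0,0,0]}'
python3 - <<'E'
from fit import *
p=telemetry.observe();C=cal("wrist");P=p["position"];M=p["eef_rot"]
im=snap("wrist","pics/w6.png");o=im[:,:,::-1].copy()
# top face corners for hypothesised top heights above TCP
for h,c in((36,(0,0,255)),(42,(0,255,0)),(48,(255,0,0))):
    q=proj("wrist",np.array([(7.5,52,-h),(7.5,-48,-h),(-7.5,-48,-h),(-7.5,52,-h)])@M.T+P,C)
    cv2.polylines(o,[np.round(q).astype(int)],True,c,1)
cv2.imwrite("pics/w6o.png",cv2.resize(o[120:480,160:480],None,fx=1.6,fy=1.6))
E
```

```text
time: 17.65
position: [594.2, -229.1, 65.7]
eef_rot: [[0.996, 0.093, -0.003], [0.093, -0.996, 0.012], [-0.002, -0.013, -1.0]]
ft_force: [-5.4, 3.2, 16.2]
width: 14.6
```

View pics/w6o.png

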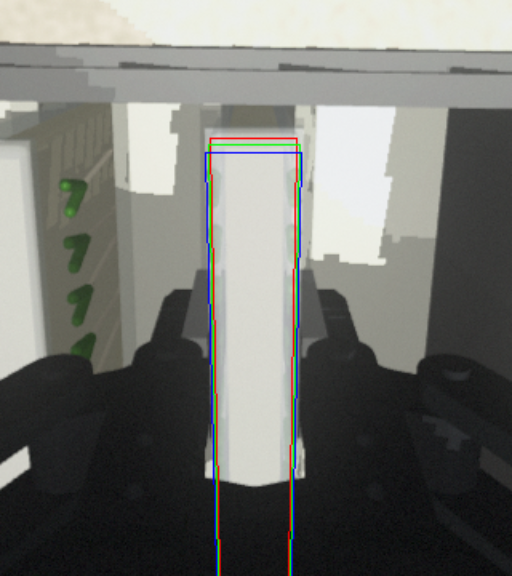

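The wrist view shows the dish deep between the lands with its faces parallel to the pads, and 16 N of upward force shows it is on the floor. I'll release it with a narrow opening and lift.

```bash
python3 -m jog '{"travel":[[0,0,0],[0,0,0],[0,0,0],[0,0,-0.02],[0,0,-0.06],[0,0,-0.11],[0,0,-0.14],[0,0,-0.14]],"turn":[0,0,0,0,0,0,0,0]}' 0.29 25
python3 - <<'E'
from fit import *
p=telemetry.observe();C=cal("wrist");print(p["joint_positions"])
im=snap("wrist","pics/w7.png");o=im[:,:,::-1].copy()
b=np.array([526,-238.4,0])
for sx,c in((69,(0,0,255)),(23,(0,255,0))):
    q=proj("wrist",np.array([(sx+7.5,50,108),(sx+7.5,-50,108),(sx-7.5,-50,108),(sx-7.5,50,108)])@R(.09).T+b,C)
    cv2.polylines(o,[np.round(q).astype(int)],True,c,1)
cv2.imwrite("pics/w7o.png",o)
M=p["eef_rot"]
# to above dish A: lower at 525ish
ya=-.079; ctr=np.array([522.3,355.4]); X=R(ya)[:2,0]
print("A center",ctr,"lower stage",ctr+2.5*X,"grip",ctr-14.5*X,M.T@(np.append(ctr+2.5*X,215)-p["position"]),np.degrees(np.arctan2(M[1,0],M[0,0])-ya))
E
```

```text
time: 18.7
position: [596.2, -232.1, 209.9]
eef_rot: [[0.996, 0.093, 0.004], [0.093, -0.996, 0.01], [0.005, -0.01, -1.0]]
ft_force: [-0.3, -0.2, -0.2]
width: 25.1
[-0.0536  0.4598  0.5098  1.671  -0.261   1.0775  0.6295]
A center [522.3 355.4] lower stage [524.7922 355.2027] grip [507.8452 356.5443] [ -16.7462 -591.4281    0.647 ] 9.836259527655209
```

View pics/w7o.png

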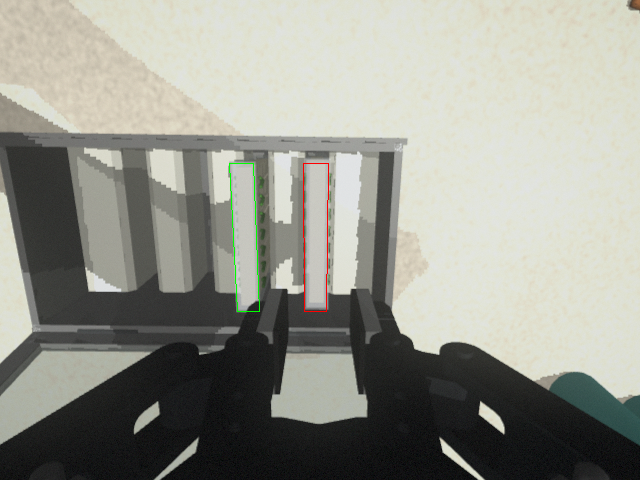

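Both outlines at the expected height of 108 mm lie exactly on the dishes, so b is home in slot3 and the home dish is undisturbed. Next is dish a.

```bash
python3 -m jog '{"travel":[[0,-0.03,0],[-0.001,-0.08,0],[-0.002,-0.13,0],[-0.004,-0.185,0],[-0.006,-0.24,0],[-0.008,-0.295,0],[-0.009,-0.35,0],[-0.011,-0.405,0],[-0.013,-0.46,0],[-0.014,-0.51,0],[-0.016,-0.56,0],[-0.017,-0.591,0]],"turn":[0,0,0,1,2,4,6,8,9.8,9.8,9.8,9.8]}' 1
python3 -m jog '{"travel":[[0,0,0],[0,0,0]],"turn":[0,0]}'
python3 - <<'E'
from fit import *
p=telemetry.observe();C=cal("wrist");M=p["eef_rot"]
im=snap("wrist","pics/w8.png");o=im[:,:,::-1].copy()
print([(x["xy"],x["score"]) for x in cams.place_of("dish_a_centre","wrist")],[(x["xy"],x["score"]) for x in cams.place_of("easel","wrist")])
L=[(7.5,50,50),(7.5,-50,50),(-7.5,-50,50),(-7.5,50,50),(-7.5,50,-50),(-7.5,-50,-50),(-7.5,-50,50)]
q=proj("wrist",np.array(L)@R(-.079,.35).T+[522.3,355.4,56],C); print(proj("wrist",[522.3,355.4,56],C))
cv2.polylines(o,[np.round(q).astype(int)],True,(0,0,255),1)
cv2.imwrite("pics/w8o.png",o)
X=R(-.079)[:2,0]; ctr=np.array([522.3,355.4])
print(M.T@(np.append(ctr+2.5*X,79)-p["position"]),np.degrees(np.arctan2(M[1,0],M[0,0])+.079))
E
```

```text
time: 20.25
position: [521.3, 358.4, 212.8]
eef_rot: [[0.997, -0.075, -0.003], [-0.075, -0.997, 0.011], [-0.003, -0.01, -1.0]]
ft_force: [-0.8, -0.6, -0.0]
width: 85.4
time: 20.5
position: [520.9, 356.9, 211.7]
eef_rot: [[0.997, -0.075, -0.004], [-0.075, -0.997, 0.008], [-0.005, -0.008, -1.0]]
ft_force: [0.6, -0.7, -0.7]
width: 85.2
[([325.8, 223.3], 0.64)] [([298.8, 348.3], 0.8)]
[[321.1064 224.3683]]
[  4.6081   2.4725 132.6376] 0.20352719852898132
```

View pics/w8o.png

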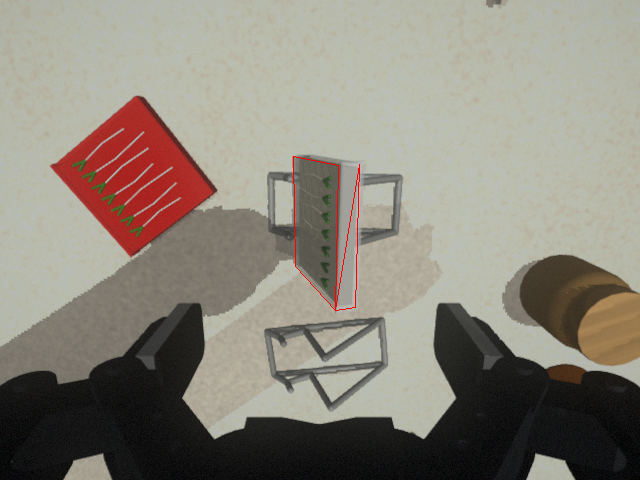

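The overlay lies on dish a within a pixel or two, with the red look-alike well to the side and the jar at the far right. I'll repeat the same grasp.

```bash
python3 -m jog '{"travel":[[0.005,0.002,0.04],[0.005,0.002,0.08],[0.005,0.002,0.115],[0.005,0.002,0.132],[0.005,0.002,0.132],[-0.003,0.002,0.132],[-0.012,0.002,0.132],[-0.012,0.002,0.132]],"turn":[0,0,0,0,0,0,0,0]}'; python3 -m jog '{"travel":[[0,0,0],[0,0,0]],"turn":[0,0]}' 0.5 20;  python3 -m jog '{"travel":[[0,0,0],[0,0,0],[0,0,0],[0,0,0]],"turn":[0,0,0,0]}' 0 25
python3 -m jog '{"travel":[[0,0,-0.02],[0,0,-0.06],[0,0,-0.11],[0,0.02,-0.135],[0,0.06,-0.135],[0,0.11,-0.135]],"turn":[0,0,0,0,0,0]}' 0 40
python3 - <<'E'
from fit import *
p=telemetry.observe();M=p["eef_rot"]
s=R(.09)@[-69,0,0]+[526,-238.4,212]; print(s,M.T@(s-p["position"]),np.degrees(np.arctan2(M[1,0],M[0,0])-.09))
E
```

```text
time: 21.65
position: [508.5, 357.4, 81.7]
eef_rot: [[0.997, -0.076, -0.002], [-0.076, -0.997, 0.011], [-0.003, -0.011, -1.0]]
ft_force: [0.1, -0.3, -0.2]
width: 85.4
time: 21.9
position: [508.9, 357.5, 82.0]
eef_rot: [[0.997, -0.076, -0.002], [-0.076, -0.997, 0.011], [-0.002, -0.011, -1.0]]
ft_force: [0.5, -0.5, 0.9]
width: 51.7
time: 22.4
position: [508.6, 357.4, 81.9]
eef_rot: [[0.997, -0.076, -0.002], [-0.076, -0.997, 0.011], [-0.003, -0.011, -1.0]]
ft_force: [-1.7, -0.0, 1.2]
width: 14.7
time: 23.15
position: [500.9, 245.9, 217.5]
eef_rot: [[0.997, -0.074, 0.0], [-0.074, -0.997, 0.013], [-0.001, -0.013, -1.0]]
ft_force: [1.4, -0.8, -0.4]
width: 14.5
[ 457.2793 -244.6016  212.    ] [ -7.1176 492.4261  -0.7654] -9.411447366050913
```

```bash
python3 -m jog '{"travel":[[0,0.05,0],[-0.001,0.105,0],[-0.002,0.16,0],[-0.003,0.215,0],[-0.004,0.27,0],[-0.005,0.325,0],[-0.006,0.38,0],[-0.007,0.43,0],[-0.007,0.47,0],[-0.007,0.491,0],[-0.007,0.491,0],[-0.007,0.491,0]],"turn":[0,-1,-2,-3,-4,-5,-6,-7,-8,-9.4,-9.4,-9.4]}'
python3 - <<'E'
from fit import *
p=telemetry.observe();M=p["eef_rot"];C=cal("wrist")
im=snap("wrist","pics/w9.png");o=im[:,:,::-1].copy();b=np.array([526,-238.4,0])
for sx,z,c in((69,108,(0,0,255)),(23,108,(0,255,0)),(-69,58,(255,0,0))):
    w=7.5 if z>100 else 14.25
    q=proj("wrist",np.array([(sx+w,50,z),(sx+w,-50,z),(sx-w,-50,z),(sx-w,50,z)])@R(.09).T+b,C)
    cv2.polylines(o,[np.round(q).astype(int)],True,c,1)
cv2.imwrite("pics/w9o.png",o)
s=R(.09)@[-69,0,0]+[526,-238.4,212]; print(M.T@(s-p["position"]),np.degrees(np.arctan2(M[1,0],M[0,0])-.09))
E
```

```text
time: 24.65
position: [457.8, -242.2, 211.7]
eef_rot: [[0.996, 0.09, 0.001], [0.09, -0.996, 0.013], [0.002, -0.013, -1.0]]
ft_force: [-0.6, -0.1, -1.1]
width: 14.6
[-0.7646  2.3209 -0.354 ] 0.030345355674220698
```

View pics/w9o.png

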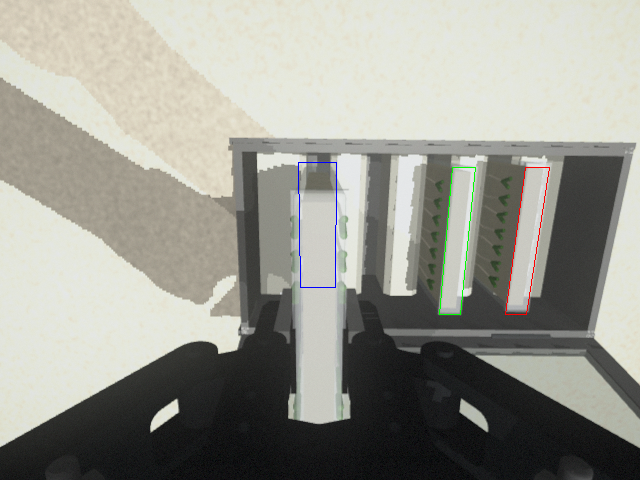

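Slot0 lies under the held dish (blue outline at columns 298–336), and the two homed dishes still match their outlines. I'll lower it.

```bash
python3 -m jog '{"travel":[[0,0.001,0.02],[-0.001,0.0015,0.045],[-0.001,0.0015,0.065],[-0.001,0.0015,0.08],[-0.001,0.0015,0.08]],"turn":[0,0,0,0,0]}'; python3 -m jog '{"travel":[[0,0,0.004],[0,0,0.009],[0,0,0.014],[0,0,0.019],[0,0,0.024],[0,0,0.029],[0,0,0.029]],"turn":[0,0,0,0,0,0,0]}';  python3 -m jog '{"travel":[[0,0,0.005],[0,0,0.010],[0,0,0.015],[0,0,0.019],[0,0,0.022],[0,0,0.024],[0,0,0.024]],"turn":[0,0,0,0,0,0,0]}'
```

```text
time: 25.32
position: [456.8, -241.3, 130.7]
eef_rot: [[0.996, 0.092, -0.001], [0.093, -0.996, 0.014], [0.0, -0.014, -1.0]]
ft_force: [0.1, 0.2, -0.4]
width: 14.8
time: 26.2
position: [456.5, -240.8, 101.3]
eef_rot: [[0.996, 0.092, -0.002], [0.092, -0.996, 0.015], [-0.001, -0.015, -1.0]]
ft_force: [-1.1, 0.3, -0.6]
width: 14.6
time: 27.08
position: [456.4, -240.4, 77.2]
eef_rot: [[0.996, 0.092, -0.002], [0.092, -0.996, 0.015], [-0.001, -0.015, -1.0]]
ft_force: [0.1, 1.1, -0.4]
width: 14.1
```

```bash
python3 -m jog '{"travel":[[0,0.001,0.002],[0,0.002,0.004],[0,0.002,0.005],[0,0.002,0.005]],"turn":[0,0,0,0]}'; python3 -m jog '{"travel":[[0,0,0.0015],[0,0,0.003],[0,0,0.003]],"turn":[0,0,0]}'
```

```text
time: 27.58
position: [456.6, -242.5, 72.4]
eef_rot: [[0.996, 0.092, -0.002], [0.092, -0.996, 0.015], [-0.001, -0.015, -1.0]]
ft_force: [-0.5, -0.5, 2.6]
width: 14.6
time: 27.95
position: [456.9, -242.3, 72.2]
eef_rot: [[0.996, 0.092, -0.001], [0.092, -0.996, 0.017], [0.001, -0.017, -1.0]]
ft_force: [-7.1, 5.4, 27.4]
width: 14.5
```

```bash
python3 -m jog '{"travel":[[0,0,0],[0,0,0],[0,0,0],[0,0,-0.02],[0,0,-0.06],[0,0,-0.11],[0,0,-0.165],[0,0,-0.22],[0.02,0.03,-0.22],[0.04,0.07,-0.22],[0.06,0.11,-0.22],[0.068,0.128,-0.22]],"turn":[0,0,0,0,0,0,0,-10,-20,-30,-40,-50]}' 0.29 25
python3 -m jog '{"travel":[[0,0,0],[0,0,0],[0,0,0],[0,0,0],[0,0,0]],"turn":[-10,-20,-30,-40,-40]}'
python3 - <<'E'
from fit import *
p=telemetry.observe();M=p["eef_rot"];P=p["position"];C=cal("wrist");print(p["joint_positions"])
im=snap("wrist","pics/w10.png");o=im[:,:,::-1].copy();b=np.array([526,-238.4,0])
print([(x["xy"],x["score"]) for x in cams.place_of("cover_handle","wrist")])
for t,c in((1.65,(0,0,255)),(1.75,(0,255,0))):
    a=t+np.arctan2(46,104); l=[(x,-63+113.7*np.cos(a),116+113.7*np.sin(a)) for x in(-50,0,50)]
    W=np.array(l)@R(.09).T+b; q=proj("wrist",W,C); print(t,W[1],q)
    cv2.line(o,tuple(int(v) for v in q[0]),tuple(int(v) for v in q[2]),c,1)
print(M.T@(np.array([537.2,-363,193.7])-P),np.degrees(np.arctan2(M[1,0],M[0,0]))-95.15)
for sx in(69,23,-69):
    for w in(7.5,-7.5):
        q=proj("wrist",np.array([(sx+w,y,108) for y in(50,-50)])@R(.09).T+b,C).astype(int)
        cv2.line(o,tuple(map(int,q[0])),tuple(map(int,q[1])),(255,0,0),1)
cv2.imwrite("pics/w10o.png",o)
E
```

```text
time: 29.45
position: [537.1, -369.2, 288.6]
eef_rot: [[0.566, 0.825, -0.003], [0.824, -0.566, 0.017], [0.012, -0.012, -1.0]]
ft_force: [0.7, 0.3, 0.5]
width: 24.9
time: 30.08
position: [536.9, -369.2, 287.9]
eef_rot: [[-0.094, 0.996, -0.004], [0.995, 0.094, 0.018], [0.018, -0.002, -1.0]]
ft_force: [-0.1, -0.2, -0.1]
width: 24.7
[ 0.257   0.4108  0.407   1.5317 -0.1802  1.2478  2.3587]
[([327.5, 253.5], 0.58)]
1.65 [ 536.5226 -355.0015  216.0177] [[344.3206 168.9778]
 [342.3601 256.1312]
 [340.6209 333.4701]]
1.75 [ 537.3957 -364.6772  210.1195] [[326.1661 167.9561]
 [325.3099 253.0974]
 [324.5481 328.866 ]]
[ 4.4611  1.0665 94.3372] 0.26695765993781606
```

```bash
python3 - <<'E'
from fit import *
C=cal("wrist");b=np.array([526,-238.4,0])
for q in cams.regions_of("dish_a_centre","wrist")[:6]: print(q["bbox"],round(q["score"],2),q["region"].sum())
for q in cams.place_of("dish_a_centre","wrist")[:6]: print(q)
for sx in(69,23,-69): print(sx,proj("wrist",np.array([(sx+w,y,z) for w,y,z in((0,0,58),(-7.5,50,108),(-7.5,-50,108),(7.5,50,108),(7.5,-50,108))])@R(.09).T+b,C).round().tolist())
E
python3 -m jog '{"travel":[[0.002,0.001,0.03],[0.004,0.001,0.06],[0.004,0.001,0.085],[0.004,0.001,0.095],[0.004,0.001,0.095]],"turn":[0,0,0,0,0]}'; python3 -m jog '{"travel":[[0,0,0],[0,0,0],[0,0,0],[0,0,0]],"turn":[0,0,0,0]}' 0 30
python3 - <<'E'
from h import *
p=telemetry.observe();print(p["position"]+p["eef_rot"]@[0,0,-18.7],p["joint_positions"])
E
```

```text
[420.9, 123.1, 551.9, 146.0] 0.66 2802
{'xy': [464.4, 133.1], 'score': 0.77}
{'xy': [446.6, 271.6], 'score': 0.75}
69 [[443.0, 273.0], [518.0, 284.0], [407.0, 284.0], [515.0, 299.0], [406.0, 300.0]]
23 [[448.0, 229.0], [525.0, 235.0], [410.0, 235.0], [523.0, 251.0], [409.0, 251.0]]
-69 [[457.0, 133.0], [542.0, 124.0], [418.0, 123.0], [539.0, 143.0], [417.0, 143.0]]
time: 30.9
position: [538.3, -364.5, 196.1]
eef_rot: [[-0.093, 0.996, -0.0], [0.996, 0.093, 0.015], [0.015, 0.001, -1.0]]
ft_force: [-1.2, -0.2, 10.1]
width: 25.1
time: 31.4
position: [538.4, -362.8, 196.6]
eef_rot: [[-0.093, 0.996, -0.001], [0.995, 0.093, 0.018], [0.018, 0.001, -1.0]]
ft_force: [-1.3, 5.0, 6.1]
width: 8.9
[ 538.3755 -363.0967  215.2786] [ 0.263   0.4771  0.3847  1.6481 -0.2147  1.0679  2.3793]
```

```bash
python3 -m jog '{"travel":[[0.009,0,-0.005],[0.019,0,-0.010],[0.034,0,-0.014],[0.050,0,-0.017],[0.066,0,-0.017],[0.082,0,-0.015],[0.097,0,-0.011],[0.112,0,-0.005],[0.126,0,0.003],[0.138,0,0.013],[0.149,0,0.025],[0.158,0,0.038]],"turn":[0,0,0,0,0,0,0,0,0,0,0,0]}';  python3 -m jog '{"travel":[[0,0,0],[0,0,0]],"turn":[0,0]}'
```

```text
time: 32.9
position: [524.7, -202.8, 160.8]
eef_rot: [[-0.095, 0.996, 0.001], [0.995, 0.095, 0.019], [0.019, 0.003, -1.0]]
ft_force: [7.4, 0.7, 0.9]
width: 8.5
time: 33.15
position: [524.6, -201.7, 159.4]
eef_rot: [[-0.096, 0.995, 0.0], [0.995, 0.095, 0.019], [0.019, 0.002, -1.0]]
ft_force: [6.1, -1.7, -2.7]
width: 8.9
```

```bash
python3 -m jog '{"travel":[[0.003,0,0.005],[0.005,0,0.010],[0.006,0,0.012],[0.006,0,0.012]],"turn":[0,0,0,0]}';  python3 -m jog '{"travel":[[0,0,0],[0,0,0],[0,0,0],[0,0,-0.01],[0,0,-0.05],[0,0,-0.1],[0,0,-0.13],[0.03,0,-0.14],[0.08,0,-0.14],[0.14,0,-0.14],[0.2,0,-0.14],[0.2,0,-0.14]],"turn":[0,0,0,0,0,0,0,0,0,0,0,0]}' 0.4
python3 - <<'E'
from fit import *
b=np.array([526,-238.4,0])
for n,f in(("scene","s11"),("top","t11")):
    im=snap(n,f"pics/{f}.png")
    old=cv2.imread(f"pics/{'s1' if n=='scene' else 't1'}.png")[:,:,::-1]
    print(n,[(np.round(x["xy"]).tolist(),x["score"]) for x in cams.place_of("cover_handle",n)],[(np.round(x["xy"]).tolist(),x["score"]) for x in cams.place_of("dish_round_centre",n)], [(np.round(x["xy"]).tolist(),x["score"]) for x in cams.place_of("dish_a_centre",n)],[(np.round(x["xy"]).tolist(),x["score"]) for x in cams.place_of("dish_home_centre",n)])
    print(proj(n,np.array([(-69,0,58),(23,0,58),(69,0,58)])@R(.09).T+b).round())
    for s in(("rinse_bottle","root_jar","oil_flask")): print(s,[(np.round(x["xy"]).tolist(),x["score"]) for x in cams.place_of(s,n)][:2])
    d=np.abs(im.astype(int)-old).max(2)
    if n=="top": # rows across box: darkest comparison of handle / rim
        g=d[195:335,425:525]; print("changed px in box",(g>40).sum(), "flask row",(d[130:190,210:380]>40).sum())
        bb=(g>40).astype(np.uint8); print(cv2.connectedComponentsWithStats(bb)[2][:8])
E
```

```text
time: 33.65
position: [524.1, -195.5, 147.6]
eef_rot: [[-0.096, 0.995, 0.001], [0.995, 0.096, 0.019], [0.018, 0.002, -1.0]]
ft_force: [3.1, -2.9, 5.0]
width: 8.4
time: 35.15
position: [504.4, 6.6, 291.9]
eef_rot: [[-0.106, 0.994, 0.001], [0.994, 0.105, 0.021], [0.02, 0.003, -1.0]]
ft_force: [0.2, -0.2, 0.1]
width: 33.9
scene [([206.0, 287.0], 0.8)] [([300.0, 234.0], 0.69), ([324.0, 203.0], 0.31)] [([329.0, 140.0], 0.94)] []
[[180. 305.]
 [212. 327.]
 [229. 339.]]
rinse_bottle [([365.0, 324.0], 0.81)]
root_jar [([418.0, 242.0], 0.79), ([362.0, 325.0], 0.42)]
oil_flask [([394.0, 278.0], 0.96), ([363.0, 325.0], 0.74)]
top [([461.0, 266.0], 0.65)] [([324.0, 258.0], 0.81)] [([175.0, 346.0], 0.61), ([257.0, 279.0], 0.49)] []
[[471. 295.]
 [466. 252.]
 [464. 231.]]
rinse_bottle [([358.0, 156.0], 0.58)]
root_jar [([240.0, 171.0], 0.57)]
oil_flask [([292.0, 162.0], 0.84)]
changed px in box 777 flask row 0
[[    0     0   100   140 13223]
 [   21    29    47    10   238]
 [    0    57     5    83   277]
 [   28    95    48    11   262]]
```

```bash
python3 -m jog '{"travel":[[0,0,0],[0,0,0],[0,0,0],[0,0,0],[0,0,0],[0,0,0],[0,0,0],[0,0,0],[0,0,0],[0,0,0],[0,0,0],[0,0,0]],"turn":[0,0,0,0,0,0,0,0,0,0,0,0]}'
python3 - <<'E'
from fit import *
im=snap("top","pics/t12.png").astype(int);old=cv2.imread("pics/t1.png")[:,:,::-1].astype(int)
g=np.abs(im-old).max(2)[195:335,425:525]>40
print(cv2.connectedComponentsWithStats(g.astype(np.uint8))[2])
b=np.array([526,-238.4,0])
for sx in(69,-69): print(proj("top",np.array([(sx+w,y,108) for w in(7.5,-7.5) for y in(50,-50)])@R(.09).T+b).round()-[425,195])
print(order.sign_off())
E
```

```text
time: 37.45
position: [504.9, 1.0, 291.2]
eef_rot: [[-0.096, 0.995, 0.001], [0.995, 0.096, 0.019], [0.018, 0.002, -1.0]]
ft_force: [-0.5, -0.2, 0.1]
width: 33.9
[[    0     0   100   140 13300]
 [   21    29    47    10   241]
 [    0    59     4    81   197]
 [   28    95    48    11   262]]
[[20. 32.]
 [68. 27.]
 [21. 40.]
 [69. 35.]]
[[ 28. 100.]
 [ 77.  95.]
 [ 29. 107.]
 [ 77. 102.]]
the job is handed in; nothing more can be done
None
```

I handed the job in at about 37.5 s of robot time. The growth box holds the two square dishes upright, dish b in slot3 and dish a in slot0, and the cover is closed. The hand-in reports no verdict.

**What I did:**
- I opened the cover by its handle to about 1.7 rad.
- I stood each dish up between the pads and lowered it slowly. Dish b met the slot floor with 16 N of upward force and dish a with 27 N.
- I released each dish with a narrow opening, then brought the cover down by its handle.

**Last checks:**
- **Dishes:** in the top picture, the changed areas in the box match the projected outlines of both homed dishes within 1–3 px (about 2–6 mm). A wrist check of dish a had put it roughly 5 mm off along its slot, inside the 12 mm limit.
- **Cover:** the handle looks the same as at the start. I released it with the gripper 2 mm higher than when it first gripped the shut handle, then waited about 3 s for the cover to settle. I did not measure the final angle.
- **Round dish, bottle, jar and flask:** the trained networks placed them within about 2–5 px of the first picture.
- **Dish already in the box:** the networks did not find it through the shut cover. It matched its outline in the last wrist picture I viewed, before dish a was lowered, and the final top picture shows no change there.
- **Disagreement with my estimate:** dish b met the floor about 6 mm lower on the gripper than I expected. Dish a, gripped about 6.5 mm higher up, made contact consistently with that.

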